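# Clear the drawing board of a plotting robot's cell

## Task

Clear the black drawing board for the next sheet by sorting what lies on it: lay the pen flat in the long pen tray, stand both white pen sockets upright on the floor of the square bin, and put both steel sheet clamps in the round steel dish, each lying flat on the dish's floor with its thumb nut up, not one on the other. Set each piece down rather than dropping it, and leave the bottle and the sensor block standing where they are.

Things in the scene. Friction and masses are not known exactly. Their poses are not given: they have to be found in the camera images.
- pen: Capped drawing pen lying on the black drawing board (360 x 320 mm, its top 14 mm above the table): a hexagonal bar 140 mm long, 16 mm across flats (18.5 mm across corners), bare aluminium with a grey plastic cap over the last 40 mm at its +x end. Origin: on its axis at mid-length, 8 mm above what it lies on; x runs along the pen. It does not roll. About 50 g.
- socket_a: White plastic pen socket standing upright on the black drawing board: a round cup 38 mm high with a foot flange 38 mm in diameter and 8 mm high; above it the body is 29 mm in diameter, with a bore 19 mm wide open at the top. Origin: centre of the underside; z up along the bore. Grip the 29 mm body. About 35 g.
- socket_b: The second pen socket, the same as socket_a (38 mm high, foot 38 mm, body 29 mm in diameter; origin at the centre of the underside, z up); either may stand anywhere in the bin.
- clamp_a: Sheet clamp lying on the black drawing board: a flat steel plate 52 mm by 30 mm and 7 mm thick with a narrowed nose (20 mm wide) towards its -x, and on it a black ribbed round thumb nut, 20 mm in diameter, from 11 to 33 mm above the underside, to be gripped from above. Origin: centre of the plate's underside, under the axis of the nut (z up along the nut). About 90 g.
- clamp_b: The second sheet clamp, the same as clamp_a (plate 52 x 30 x 7 mm; thumb nut 20 mm in diameter, 11 to 33 mm above the underside; origin at the underside below the nut's axis); either may lie anywhere in the dish.
- pen_tray: Long grey plastic pen tray, fixed on the table, open on top: outside 188 mm (its x) by 72 mm (its y), 18 mm high, walls and floor 3 mm thick, inside 182 by 66 mm. Origin: centre of its underside, on the table.
- bin: Square grey plastic bin, fixed on the table, open on top: outside 140 by 140 mm (rim 146), 34 mm high, walls and floor 4 mm thick, inside 132 by 132 mm. Origin: centre of its underside, on the table; x and y along its sides.
- dish: Round stainless steel parts dish, fixed on the table, open on top: 156 mm across the rim, 24 mm high, wall 3 mm, flaring from a flat inner floor about 130 mm in diameter, floor 4 mm thick. Origin: centre of its underside, on the table.
- bottle: Bystander: closed green cleaner bottle with a black cap, 52 mm in diameter, 125 mm high, standing on the table. Origin: centre of the underside. Leave it standing.
- sensor: Bystander: black sensor block, 45 by 45 mm, 40 mm high, with a lens on its -x side, standing loose on the table to the right of the board, on the robot's side. Origin: centre of the underside. Leave it alone.

How it is judged:
By the outcome, as a careful person would: the job done as asked, in the order asked, and still so for the second after the job is handed in, with the robot touching nothing.
It also fails if it takes over 128 s, if anything falls off the work surface, if the arm or the gripper's body presses on something with over 40 N, if the wrist force passes 120 N, or if a joint passes its speed limit or range.

## Robot

A 7-joint arm with a two-finger parallel gripper is mounted at the origin on the work surface. World frame = base frame: x ahead of the robot, y to its left, z up, the work surface at z = 0. Lengths are in m, angles in degrees, forces in N, time in s.
With the tool pointing down it reaches from about 0.4 to 0.925 m from the base axis. Payload 4.1 kg.
Tool frame: the origin (TCP) lies on the centre line of the jaws, within the pads' length; the fingertips stand 17 mm ahead of it and the grasp point (between the pads) lies 2 mm behind it; z points along the fingers, y is the direction in which the jaws open and shut (so a half turn about z gives the same grasp; the last joint's range is limited). The gripper opens to 85 mm and grips with 20 to 120 N. Pads are 22 mm wide; open, the fingers measure 114 mm over their backs; the gripper's body (76 mm by 85 mm) begins 54 mm behind the grasp point. The pads swing forward as they close: fully open they stand 13 mm farther back than shut.
Start: joints at [59.989, 22.827, 2.584, 88.041, -1.071, 69.15, -2.905], TCP at [0.268, -0.592, 0.248] pointing down, gripper open.
Joint ranges: [-161.44, 161.44], [-28.35, 127.94], [-78.24, 83.42], [0, 140.83], [-78.03, 258.03], [13.02, 114.36], [-168.23, 168.23]. Speed limits (degrees/s): [147.25, 147.25, 180, 180, 180, 180, 180].

## Interface

Orientations are given as a 3x3 rotation matrix whose columns are the frame's x, y, z axes.
In Python, from plant import manip, imaging, sign_off gives the robot as it stands. The module is installed in compiled form; this text tells all that it offers.
- The arm moves only by the tool jog_arm, never from a script. Its argument "increments" is one flat list of numbers, 7 for each row, row after row: the finger opening in m, from 0 to 0.0854, then the shift along the tool's x, y, z in m, then the turn, a rotation vector about the tool's x, y, z in degrees. In form: [hand, tx, ty, tz, rx, ry, rz, hand, tx, ty, tz, rx, ry, rz, ...]. A call has 1 to 20 rows; each row is the pose to reach, as a shift and turn from the pose commanded when the call began, along the tool's axes at that moment; what a row does not reach only later rows make up. A row lasts 1/8 s, in which the tool goes at most 62.5 mm and 10.7 degrees, less where a joint would pass 70% of its speed; a pose out of reach is approached as far as the arm can. A call with a gripper value outside its range is refused whole. The fingers move at their own pace and stop on an object; "newtons" is the grip in N (left out, the last holds). Time passes only in rows, so rows that repeat a pose let the fingers close. It gives the time, the measured TCP pose, the force and the opening at its end, in the units of the state.
- manip.sense(): the state, without advancing time (a new reading comes with each control period).
- imaging.grab_frame(name): name is "scene" or "top"; returns the picture (480x640x3 uint8, red, green, blue); there is no depth.
- imaging.camera_info(name): a dict with "vfov" (degrees; the focal length in pixels is half the picture's height over the tangent of half this angle, whatever the lens; pixels are square), "cx", "cy" (the principal point, pixels), "R" (3x3) and "t" (3): a world point X has camera coordinates R X + t. Camera axes: x right, y down, z forward; pixel columns grow to the right and rows downward; lengths in m; the calibration is good to about 2 mm. A picture is of the moment at which its call begins. camera_info takes no time and is no camera call.
- sign_off(): hands the job in, once; it reports no verdict.
Trained networks look in the newest picture that a camera, given by its name, has taken for a name from the list of things; names that differ only in an ending like _2 or _b are one class to them, and where a whole thing is asked for, a point or a joint stands for the part that bears it (a point fixed in the world has none). Each returns a list of dicts, best first, with "confidence" (0 to 1); they miss things now and then, are a little off and sometimes report something else, mostly with a low value. They report only what shows in the picture. A call takes as long as a camera call.
- imaging.recognise(query, camera): "centre" ([x, y, z] in m, in world coordinates, good to about 4 mm: the middle of the surface that is visible of it).
- imaging.landmark_of(query, camera): "centre" ([x, y, z] in m, in world coordinates, good to about 4 mm: a listed point, or the origin of a listed thing).
The state is a dict: "time_s": time; "q": joint angles; "dq": joint speeds; "joint_torque": joint torques, N m; "position": TCP position; "orientation": TCP orientation; "contact_force": force on the tool from outside, world axes, zero at the start; "moment": the same for the moment, N m; "width": finger opening in m.
Only numpy, scipy, OpenCV 4.12 (cv2) and the standard library are available. Lean on these libraries where they do the work, as an engineer would, in place of code of your own. Each camera call takes 0.05 s, during which the arm holds its last target. There are 200 camera calls.

## Working session

There is one attempt and no reset: what is moved stays moved. The work goes in short steps, Python scripts to look and compute and a tool call to move; the robot and the scene stay as the last step left them, time stands still between calls to the robot, and variables do not carry over. Pictures are saved under pics/ and viewed, about 12 in all and at most 16, crops included, and the job is handed in when it is done.

Besides the shell and the picture viewer there is one more tool, called after "Emit:" by a JSON object that holds its "op" and its "data", one argument or row to a line. jog_arm: Moves the arm, as the interface text tells. Its arguments: {"type":"object","properties":{"increments":{"type":"array"},"newtons":{"type":"number"}},"required":["increments"]}

```bash
mkdir -p pics; python3 - <<'E'
from plant import manip, imaging
import cv2,numpy as np
for c in("scene","top"):
    cv2.imwrite(f"pics/{c}0.png",imaging.grab_frame(c)[:,:,::-1])
    i=imaging.camera_info(c);print(c,i["vfov"],i["cx"],i["cy"],np.round(np.array(i["R"]),3).tolist(),np.round(i["t"],3), -np.array(i["R"]).T@np.array(i["t"]))
for n in["pen","socket_a","clamp_a","pen_tray","bin","dish","bottle","sensor"]:
    for c in("top","scene"):
        print(n,c,[(np.round(d["centre"],3).tolist(),round(d["confidence"],2)) for d in imaging.landmark_of(n,c)][:4])
s=manip.sense();print(s["time_s"],s["position"],np.round(s["orientation"],3).tolist(),s["width"])
E
```

```text
scene 47.70570580376199 313.2800781719599 248.4426603339333 [[-0.587, 0.809, 0.006], [0.661, 0.484, -0.574], [-0.467, -0.333, -0.819]] [ 0.332 -0.264  1.232] [0.94511861 0.26980344 0.85519295]
top 43.25994707671537 316.3599765706779 251.84884752973062 [[-0.028, -1.0, -0.007], [-0.992, 0.029, -0.126], [0.126, 0.004, -0.992]] [-0.033  0.533  1.122] [ 0.3864541  -0.0525488   1.17940789]
pen top [([0.69, -0.349, 0.003], 0.69), ([0.687, -0.123, 0.024], 0.61)]
pen scene [([0.686, -0.122, 0.024], 0.79)]
socket_a top [([0.578, -0.051, 0.012], 0.78)]
socket_a scene [([0.493, -0.148, 0.019], 0.73), ([0.579, -0.046, 0.016], 0.69)]
clamp_a top [([0.671, 0.058, 0.012], 0.62), ([0.47, 0.043, 0.015], 0.61), ([0.69, -0.35, 0.003], 0.15)]
clamp_a scene [([0.473, 0.038, 0.017], 0.62), ([0.671, 0.066, 0.01], 0.6)]
pen_tray top [([0.625, 0.261, -0.002], 0.8), ([0.431, 0.271, -0.002], 0.74)]
pen_tray scene [([0.49, -0.146, 0.018], 0.7), ([0.625, 0.257, 0.001], 0.66)]
bin top [([0.43, 0.272, -0.002], 0.58)]
bin scene []
dish top [([0.498, -0.353, -0.004], 0.98)]
dish scene [([0.493, -0.358, -0.002], 0.92)]
bottle top [([0.691, -0.352, 0.003], 0.96)]
bottle scene [([0.687, -0.35, 0.001], 0.62)]
sensor top [([0.316, -0.301, -0.003], 0.56)]
sensor scene [([0.318, -0.296, -0.004], 0.76), ([0.489, -0.151, 0.018], 0.47)]
0.9 [ 0.26791917 -0.59224821  0.24837712] [[0.911, 0.412, 0.0], [0.412, -0.911, -0.0], [-0.0, 0.0, -1.0]] 0.08536581760445061
```

View pics/top0.png

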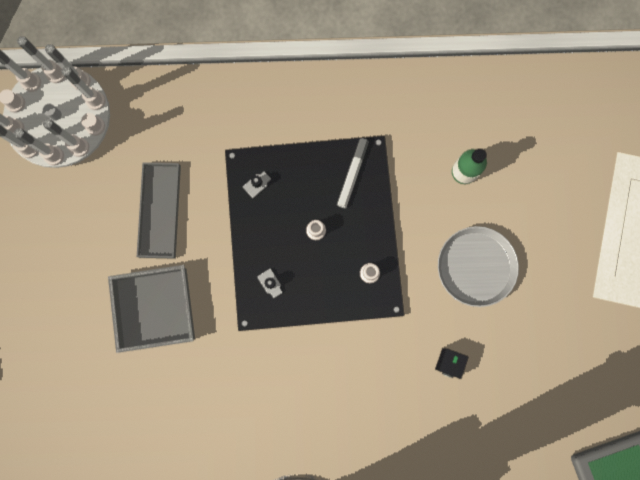

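View pics/scene0.png

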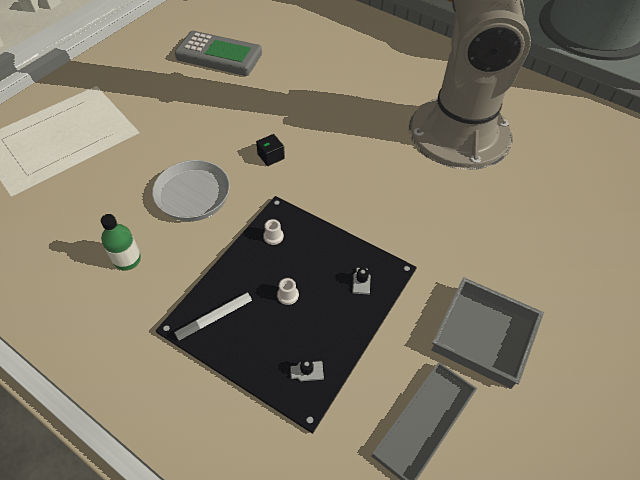

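```bash
cat > h.py <<'E'
import numpy as np,cv2
from plant import manip,imaging
def K(c):
    i=imaging.camera_info(c);return i,240/np.tan(np.radians(i["vfov"]/2)),np.array(i["R"]),np.array(i["t"])
def ray(c,u,v,z):
    i,f,R,t=K(c);d=R.T@np.array([(u-i["cx"])/f,(v-i["cy"])/f,1]);o=-R.T@t
    return (o+d*(z-o[2])/d[2])[:2]
def proj(c,X):
    i,f,R,t=K(c);p=R@np.array(X)+t;return np.round([i["cx"]+f*p[0]/p[2],i["cy"]+f*p[1]/p[2]],1)
def crop(c,u0,v0,u1,v1,k,name):
    im=imaging.grab_frame(c)[v0:v1,u0:u1,::-1]
    cv2.imwrite(f"pics/{name}.png",cv2.resize(im,None,fx=k,fy=k,interpolation=cv2.INTER_CUBIC))
def rel(target,yaw_deg=None):
    s=manip.sense();R=np.array(s["orientation"]);return R.T@(np.array(target)-np.array(s["position"]))
E
python3 - <<'E'
from h import *
crop("top",225,130,405,330,3,"top_board")
crop("top",100,150,200,360,2.8,"top_left")
for n,X in dict(pen=(.687,-.122,.024),sb=(.578,-.05,.014),sa=(.492,-.148,.014),c1=(.671,.062,.014),c2=(.471,.04,.014),tray=(.625,.26,0),bin=(.43,.272,0),dish=(.497,-.355,0)).items():
    print(n,proj("top",X),proj("scene",X))
# board corners from both cams
for c,P in dict(top=[(225,150),(385,136),(403,316),(238,330)],scene=[(313,432),(158,331),(276,197),(416,267)]).items():
    q=[ray(c,u,v,.014) for u,v in P];print(c,np.round(q,3).tolist(),[round(np.linalg.norm(q[i]-q[i-1]),3) for i in range(4)])
E
```

```text
pen [351.8 172.6] [214.  316.6]
sb [316.6 229.5] [286.2 296.4]
sa [368.5 272. ] [273.1 238.7]
c1 [258.4 184.6] [305.8 371.6]
c2 [271.5 285.7] [361.4 280.5]
tray [159.8 211.8] [424.6 423.1]
bin [153.2 310.6] [486.  335.9]
dish [473.8 267.1] [193.1 196.2]
top [[0.743, 0.127], [0.762, -0.191], [0.406, -0.211], [0.388, 0.106]] [np.float64(0.356), np.float64(0.319), np.float64(0.357), np.float64(0.317)]
scene [[0.743, 0.129], [0.761, -0.185], [0.407, -0.208], [0.387, 0.106]] [np.float64(0.357), np.float64(0.314), np.float64(0.355), np.float64(0.314)]
```

View pics/top_board.png

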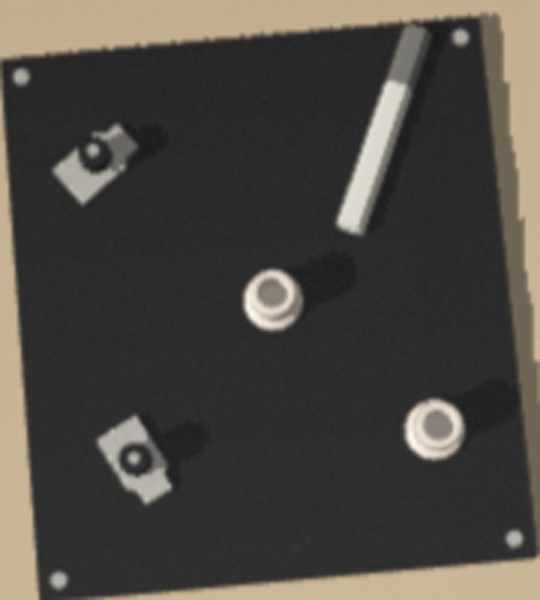

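View pics/top_left.png

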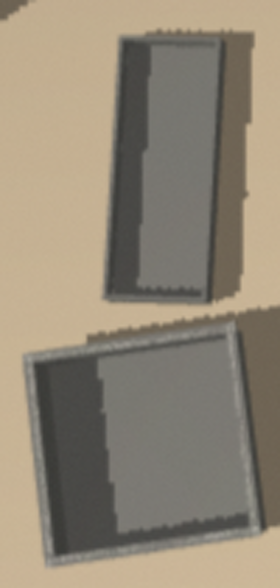

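```bash
python3 - <<'E'
from h import *
b=lambda x,y,z:ray("top",225+(x-1)/3+0,130+(y-1)/3,z)
l=lambda x,y,z:ray("top",100+(x-1)/2.8,150+(y-1)/2.8,z)
p0,p1=b(351,228,.022),b(416,30,.022);d=p1-p0
print("pen",(p0+p1)/2,np.linalg.norm(d),np.degrees(np.arctan2(d[1],d[0])))
for n,x,y in(("sB",272,292),("sA",437,424)):print(n,b(x,y,.052))
for n,x,y in(("c1",95,152),("c2",135,458)):print(n,b(x,y,.047))
for a,c in(((68,186),(130,138)),((118,428),(158,493))):
    A,C=b(*a,.021),b(*c,.021);d=A-C;print("clamp +x dir",np.degrees(np.arctan2(d[1],d[0])),np.linalg.norm(d),(A+C)/2)
for n,P,z in(("tray",[(120,38),(222,40),(210,300),(105,298)],.018),("bin",[(25,355),(236,322),(263,530),(48,565)],.034)):
    q=np.array([l(x,y,z) for x,y in P]);e=q[0]-q[3];print(n,q.mean(0),np.degrees(np.arctan2(e[1],e[0])),[np.linalg.norm(q[i]-q[i-1]).round(3) for i in range(4)])
s=manip.sense();R=np.array(s["orientation"]);print("tool x yaw",np.degrees(np.arctan2(R[1,0],R[0,0])),s["position"],s["q"])
E
```

```text
pen [ 0.68788324 -0.12374694] 0.1393989382414521 -19.757850204431044
sB [ 0.576678   -0.04791867]
sA [ 0.49038221 -0.14835428]
c1 [0.67138822 0.06258215]
c2 [0.47493704 0.04061978]
clamp +x dir 126.951117085309 0.051300306167831176 [0.67119622 0.06268502]
clamp +x dir 30.363974165229596 0.04906637559222043 [0.47536265 0.0408991 ]
tray [0.62595295 0.25813447] -2.7595254096265407 [np.float64(0.185), np.float64(0.072), np.float64(0.185), np.float64(0.073)]
bin [0.43464118 0.26734788] 7.076123955379588 [np.float64(0.143), np.float64(0.145), np.float64(0.142), np.float64(0.145)]
tool x yaw 24.34644264002974 [ 0.26794286 -0.59223209  0.24835488] [59.98676113 22.82509895  2.5834874  88.04185504 -1.06978511 69.14981471
 -2.90469656]
```

```bash
cat >> h.py <<'E'
def go(*wps):
    "wps: (x,y,z,yaw of tool x); prints tool-frame shift and rz from now"
    s=manip.sense();R=np.array(s["orientation"]);p=np.array(s["position"]);y0=np.degrees(np.arctan2(R[1,0],R[0,0]))
    tilt=np.round(np.degrees([R[0,2],R[1,2]]),2)
    print("t",round(s["time_s"],2),"pos",np.round(p,4),"yaw",round(y0,2),"tilt",tilt,"w",round(s["width"],4),"F",np.round(s["contact_force"],1),"q7",round(s["q"][6],1))
    for x,y,z,yaw in wps:
        d=R.T@(np.array([x,y,z])-p);r=-((yaw-y0+180)%360-180);print(np.round(d,4).tolist(),"rz",round(r,1))
E
python3 -c "
from h import *
go((.688,-.1235,.25,-19.8),(.688,-.1235,.10,-19.8))"
```

```text
t 1.0 pos [ 0.2679 -0.5922  0.2484] yaw 24.35 tilt [ 0.   -0.01] w 0.0852 F [-0.2 -0.4  0. ] q7 -2.9
[0.5759, -0.2539, -0.0017] rz 44.1
[0.5759, -0.2539, 0.1483] rz 44.1
```

Emit:
{"op": "jog_arm", "data": {
  "increments": [0.05,0.576,-0.254,0,0,0,44.1,0.05,0.576,-0.254,0,0,0,44.1,0.05,0.576,-0.254,0,0,0,44.1,0.05,0.576,-0.254,0,0,0,44.1,0.05,0.576,-0.254,0,0,0,44.1,0.05,0.576,-0.254,0,0,0,44.1,0.05,0.576,-0.254,0,0,0,44.1,0.05,0.576,-0.254,0,0,0,44.1,0.05,0.576,-0.254,0,0,0,44.1,0.05,0.576,-0.254,0,0,0,44.1,0.05,0.576,-0.254,0,0,0,44.1,0.05,0.576,-0.254,0,0,0,44.1,0.05,0.576,-0.254,0,0,0,44.1,0.05,0.576,-0.254,0.05,0,0,44.1,0.05,0.576,-0.254,0.1,0,0,44.1,0.05,0.576,-0.254,0.148,0,0,44.1,0.05,0.576,-0.254,0.148,0,0,44.1,0.05,0.576,-0.254,0.148,0,0,44.1],
  "newtons": 30
}}

```text
time_s: 3.25
position: [0.689, -0.1252, 0.1027]
orientation: [[0.94, -0.34, 0.003], [-0.34, -0.94, -0.001], [0.003, 0.0, -1.0]]
contact_force: [0.6, 0.1, 0.9]
width: 0.0501
```

```bash
python3 -c "
from h import *
go((.688,-.1235,.04,-19.8),(.688,-.1235,.032,-19.8))
crop('scene',130,230,330,380,4,'pen_appr')"
```

```text
t 3.25 pos [ 0.689  -0.1252  0.1027] yaw -19.88 tilt [ 0.18 -0.07] w 0.0501 F [0.6 0.1 0.9] q7 -105.0
[-0.0017, -0.0013, 0.0627] rz -0.1
[-0.0017, -0.0013, 0.0707] rz -0.1
```

View pics/pen_appr.png

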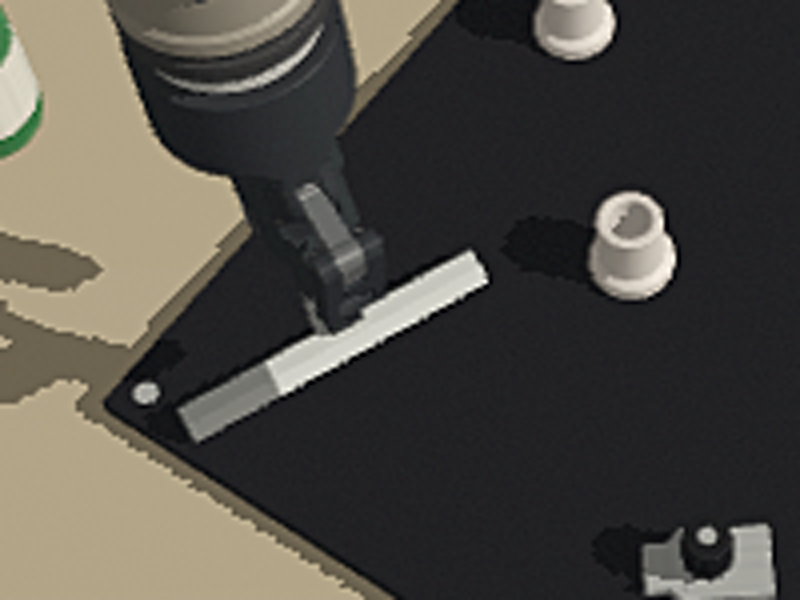

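Emit:
{"op": "jog_arm", "data": {
  "increments": [0.05,0,0,0.04,0,0,0,0.05,0,0,0.06,0,0,0,0.05,0,0,0.068,0,0,0,0.05,0,0,0.068,0,0,0,0.05,0,0,0.068,0,0,0]
}}

```text
time_s: 3.92
position: [0.6891, -0.1236, 0.0337]
orientation: [[0.941, -0.338, 0.002], [-0.338, -0.941, -0.0], [0.002, -0.0, -1.0]]
contact_force: [0.4, 0.3, 0.8]
width: 0.0499
```

Emit:
{"op": "jog_arm", "data": {
  "increments": [0.0,0,0,0,0,0,0,0.0,0,0,0,0,0,0,0.0,0,0,0,0,0,0,0.0,0,0,0,0,0,0,0.0,0,0,0,0,0,0,0.0,0,0,0,0,0,0],
  "newtons": 30
}}

```text
time_s: 4.68
position: [0.6886, -0.1235, 0.0332]
orientation: [[0.941, -0.338, 0.001], [-0.338, -0.941, -0.0], [0.001, -0.0, -1.0]]
contact_force: [-0.0, 0.6, 5.3]
width: 0.0166
```

```bash
python3 -c "
from h import *
go((.626,.258,.12,-2.8),(.626,.258,.022,-2.8))"
```

```text
t 4.67 pos [ 0.6886 -0.1235  0.0332] yaw -19.76 tilt [ 0.07 -0.02] w 0.0166 F [-0.   0.6  5.3] q7 -105.4
[-0.1878, -0.3379, -0.087] rz -17.0
[-0.1879, -0.3379, 0.011] rz -17.0
```

Emit:
{"op": "jog_arm", "data": {
  "increments": [0,0,0,-0.045,0,0,0,0,0,0,-0.09,0,0,0,0,-0.188,-0.338,-0.09,0,0,-17,0,-0.188,-0.338,-0.09,0,0,-17,0,-0.188,-0.338,-0.09,0,0,-17,0,-0.188,-0.338,-0.09,0,0,-17,0,-0.188,-0.338,-0.09,0,0,-17,0,-0.188,-0.338,-0.09,0,0,-17,0,-0.188,-0.338,-0.09,0,0,-17,0,-0.188,-0.338,-0.09,0,0,-17,0,-0.188,-0.338,-0.06,0,0,-17,0,-0.188,-0.338,-0.03,0,0,-17,0,-0.188,-0.338,-0.03,0,0,-17,0,-0.188,-0.338,-0.03,0,0,-17,0,-0.188,-0.338,-0.03,0,0,-17]
}}

```text
time_s: 6.55
position: [0.6267, 0.2581, 0.064]
orientation: [[0.999, -0.049, 0.003], [-0.049, -0.999, 0.001], [0.003, -0.001, -1.0]]
contact_force: [0.1, 0.2, -0.3]
width: 0.0168
```

```bash
python3 -c "
from h import *
go((.626,.258,.0225,-2.8))
crop('scene',340,330,500,480,4,'tray_appr')"
```

```text
t 6.55 pos [0.6267 0.2581 0.064 ] yaw -2.81 tilt [0.16 0.05] w 0.0168 F [ 0.1  0.2 -0.3] q7 -125.0
[-0.0008, 0.0001, 0.0415] rz -0.0
```

View pics/tray_appr.png

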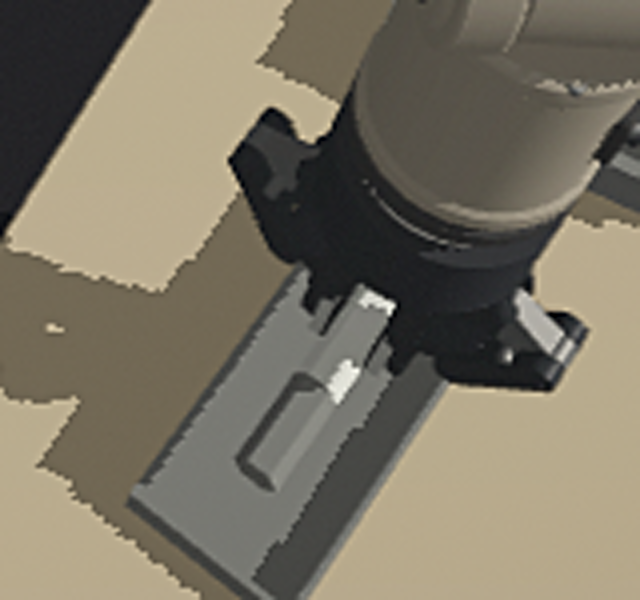

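Emit:
{"op": "jog_arm", "data": {
  "increments": [0,0,0,0.015,0,0,0,0,0,0,0.027,0,0,0,0,0,0,0.034,0,0,0,0,0,0,0.037,0,0,0,0,0,0,0.04,0,0,0,0,0,0,0.04,0,0,0,0,0,0,0.04,0,0,0]
}}

```text
time_s: 7.48
position: [0.6256, 0.2583, 0.0225]
orientation: [[0.999, -0.048, 0.001], [-0.048, -0.999, 0.0], [0.001, -0.0, -1.0]]
contact_force: [0.4, -0.5, -0.6]
width: 0.017
```

Emit:
{"op": "jog_arm", "data": {
  "increments": [0,0,0,0.001,0,0,0,0,0,0,0.001,0,0,0,0.02,0,0,0.001,0,0,0,0.023,0,0,0.001,0,0,0,0.025,0,0,0.001,0,0,0,0.025,0,0,0.001,0,0,0,0.025,0,0,-0.02,0,0,0,0.025,0,0,-0.06,0,0,0,0.04,0,0,-0.1,0,0,0,0.05,0,0,-0.13,0,0,0,0.05,0,0,-0.13,0,0,0]
}}

```text
time_s: 8.85
position: [0.6276, 0.2594, 0.1573]
orientation: [[0.999, -0.048, 0.008], [-0.048, -0.999, 0.003], [0.008, -0.004, -1.0]]
contact_force: [0.3, 0.0, -0.6]
width: 0.0502
```

```bash
python3 -c "
from h import *
for a in (-60,-20,10,60): go((.577,-.0483,.15,a),(.577,-.0483,.036,a))
for c in('top','scene'):
  for n in('pen','socket_a'):imaging.grab_frame(c);print(c,n,[(np.round(d['centre'],3).tolist(),round(d['confidence'],2)) for d in imaging.landmark_of(n,c)][:3])
"
```

```text
t 8.85 pos [0.6276 0.2594 0.1573] yaw -2.77 tilt [0.44 0.19] w 0.0502 F [ 0.3  0.  -0.6] q7 -123.9
[-0.0358, 0.3098, 0.0059] rz 57.2
[-0.0366, 0.3102, 0.1199] rz 57.2
t 8.85 pos [0.6276 0.2594 0.1573] yaw -2.77 tilt [0.44 0.19] w 0.0502 F [ 0.3  0.  -0.6] q7 -123.9
[-0.0358, 0.3098, 0.0059] rz 17.2
[-0.0366, 0.3102, 0.1199] rz 17.2
t 8.85 pos [0.6276 0.2594 0.1573] yaw -2.77 tilt [0.44 0.19] w 0.0502 F [ 0.3  0.  -0.6] q7 -123.9
[-0.0358, 0.3098, 0.0059] rz -12.8
[-0.0366, 0.3102, 0.1199] rz -12.8
t 8.85 pos [0.6276 0.2594 0.1573] yaw -2.77 tilt [0.44 0.19] w 0.0502 F [ 0.3  0.  -0.6] q7 -123.9
[-0.0358, 0.3098, 0.0059] rz -62.8
[-0.0366, 0.3102, 0.1199] rz -62.8
top pen [([0.622, 0.259, 0.011], 0.81)]
top socket_a [([0.574, -0.05, 0.011], 0.77), ([0.499, -0.353, -0.001], 0.71), ([0.492, -0.15, 0.01], 0.52)]
scene pen [([0.625, 0.26, 0.012], 0.8)]
scene socket_a [([0.576, -0.047, 0.018], 0.86), ([0.492, -0.148, 0.019], 0.79)]
```

Emit:
{"op": "jog_arm", "data": {
  "increments": [0.06,-0.034,0.3085,0,0,0,-62.8,0.06,-0.034,0.3085,0,0,0,-62.8,0.06,-0.034,0.3085,0,0,0,-62.8,0.06,-0.034,0.3085,0,0,0,-62.8,0.06,-0.034,0.3085,0,0,0,-62.8,0.06,-0.034,0.3085,0,0,0,-62.8,0.06,-0.034,0.3085,0.03,0,0,-62.8,0.06,-0.034,0.3085,0.05,0,0,-62.8,0.06,-0.034,0.3085,0.05,0,0,-62.8,0.06,-0.034,0.3085,0.05,0,0,-62.8,0.06,-0.034,0.3085,0.05,0,0,-62.8]
}}

```text
time_s: 10.62
position: [0.5774, -0.0482, 0.1033]
orientation: [[0.499, 0.866, 0.002], [0.866, -0.499, -0.0], [0.001, 0.002, -1.0]]
contact_force: [0.2, -0.0, -0.3]
width: 0.0597
```

```bash
python3 -c "
from h import *
go((.5765,-.0483,.043,60))
crop('scene',230,230,350,330,5,'sockB')"
```

```text
t 10.62 pos [ 0.5774 -0.0482  0.1033] yaw 60.05 tilt [ 0.11 -0.01] w 0.0597 F [ 0.2 -0.  -0.3] q7 -38.8
[-0.0006, -0.0008, 0.0603] rz 0.0
```

View pics/sockB.png

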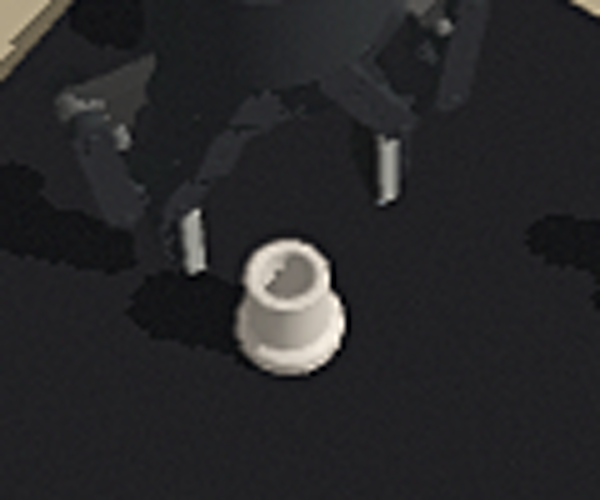

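Emit:
{"op": "jog_arm", "data": {
  "increments": [0.06,0,0,0.03,0,0,0,0.06,0,0,0.05,0,0,0,0.06,0,0,0.059,0,0,0,0.06,0,0,0.059,0,0,0,0.02,0,0,0.059,0,0,0,0.02,0,0,0.059,0,0,0,0.02,0,0,0.059,0,0,0,0.02,0,0,0.059,0,0,0,0.02,0,0,0.059,0,0,0,0.02,0,0,0.059,0,0,0],
  "newtons": 30
}}

```text
time_s: 11.92
position: [0.5774, -0.0483, 0.0443]
orientation: [[0.499, 0.866, 0.002], [0.866, -0.499, -0.0], [0.001, 0.002, -1.0]]
contact_force: [0.0, -0.2, 6.1]
width: 0.0284
```

```bash
python3 -c "
from h import *
go((.429,.301,.14,97.1),(.429,.301,.07,97.1),(.429,.301,.033,97.1))"
```

```text
t 11.93 pos [ 0.5774 -0.0483  0.0443] yaw 60.04 tilt [ 0.11 -0.02] w 0.0284 F [ 0.  -0.2  6.1] q7 -40.7
[0.2286, -0.3029, -0.0961] rz -37.1
[0.2285, -0.303, -0.0261] rz -37.1
[0.2285, -0.3031, 0.0109] rz -37.1
```

Emit:
{"op": "jog_arm", "data": {
  "increments": [0.02,0,0,-0.05,0,0,0,0.02,0,0,-0.097,0,0,0,0.02,0.2285,-0.303,-0.097,0,0,-37.1,0.02,0.2285,-0.303,-0.097,0,0,-37.1,0.02,0.2285,-0.303,-0.097,0,0,-37.1,0.02,0.2285,-0.303,-0.097,0,0,-37.1,0.02,0.2285,-0.303,-0.097,0,0,-37.1,0.02,0.2285,-0.303,-0.097,0,0,-37.1,0.02,0.2285,-0.303,-0.097,0,0,-37.1,0.02,0.2285,-0.303,-0.097,0,0,-37.1,0.02,0.2285,-0.303,-0.06,0,0,-37.1,0.02,0.2285,-0.303,-0.03,0,0,-37.1,0.02,0.2285,-0.303,-0.03,0,0,-37.1,0.02,0.2285,-0.303,-0.03,0,0,-37.1,0.02,0.2285,-0.303,-0.03,0,0,-37.1]
}}

```text
time_s: 13.8
position: [0.4293, 0.3012, 0.0746]
orientation: [[-0.123, 0.992, 0.002], [0.992, 0.123, 0.001], [0.001, 0.002, -1.0]]
contact_force: [0.3, 0.7, -0.6]
width: 0.0283
```

```bash
python3 -c "
from h import *
go((.429,.301,.0343,97.1))
crop('scene',410,240,570,390,4,'bin1')"
```

```text
t 13.8 pos [0.4293 0.3012 0.0746] yaw 97.09 tilt [0.13 0.06] w 0.0283 F [ 0.3  0.7 -0.6] q7 -50.1
[-0.0002, -0.0004, 0.0403] rz -0.0
```

View pics/bin1.png

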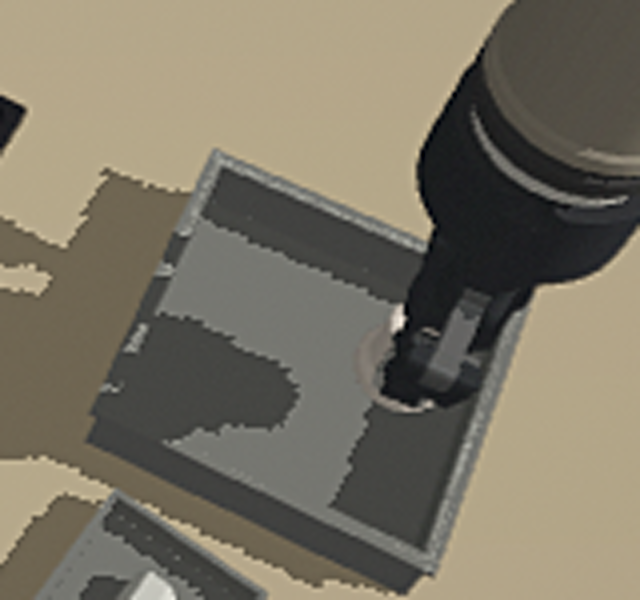

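Emit:
{"op": "jog_arm", "data": {
  "increments": [0.02,0,0,0.015,0,0,0,0.02,0,0,0.028,0,0,0,0.02,0,0,0.034,0,0,0,0.02,0,0,0.037,0,0,0,0.02,0,0,0.039,0,0,0,0.02,0,0,0.04,0,0,0,0.02,0,0,0.04,0,0,0,0.02,0,0,0.04,0,0,0]
}}

```text
time_s: 14.85
position: [0.4281, 0.3012, 0.0343]
orientation: [[-0.124, 0.992, 0.0], [0.992, 0.124, -0.001], [-0.001, 0.0, -1.0]]
contact_force: [-2.6, -1.9, 7.0]
width: 0.0285
```

Emit:
{"op": "jog_arm", "data": {
  "increments": [0.035,0,0,0,0,0,0,0.042,0,0,0,0,0,0,0.042,0,0,0,0,0,0,0.042,0,0,-0.02,0,0,0,0.042,0,0,-0.06,0,0,0,0.05,0,0,-0.11,0,0,0,0.06,0,0,-0.11,0,0,0,0.06,0,0,-0.11,0,0,0]
}}

```text
time_s: 15.85
position: [0.4281, 0.3008, 0.1439]
orientation: [[-0.124, 0.992, 0.001], [0.992, 0.124, -0.0], [-0.0, 0.001, -1.0]]
contact_force: [-0.1, -0.1, -0.5]
width: 0.0602
```

```bash
python3 -c "
from h import *
go((.4910,-.1485,.14,60),(.4910,-.1485,.1,60),(.4910,-.1485,.043,60))"
```

```text
t 15.85 pos [0.4281 0.3008 0.1439] yaw 97.14 tilt [ 0.06 -0.01] w 0.0602 F [-0.1 -0.1 -0.5] q7 -45.9
[-0.4537, 0.0065, 0.004] rz 37.1
[-0.4537, 0.0065, 0.044] rz 37.1
[-0.4536, 0.0064, 0.101] rz 37.1
```

Emit:
{"op": "jog_arm", "data": {
  "increments": [0.06,-0.4535,0.0065,0,0,0,37.1,0.06,-0.4535,0.0065,0,0,0,37.1,0.06,-0.4535,0.0065,0,0,0,37.1,0.06,-0.4535,0.0065,0,0,0,37.1,0.06,-0.4535,0.0065,0,0,0,37.1,0.06,-0.4535,0.0065,0,0,0,37.1,0.06,-0.4535,0.0065,0,0,0,37.1,0.06,-0.4535,0.0065,0,0,0,37.1,0.06,-0.4535,0.0065,0,0,0,37.1,0.06,-0.4535,0.0065,0.042,0,0,37.1,0.06,-0.4535,0.0065,0.042,0,0,37.1,0.06,-0.4535,0.0065,0.042,0,0,37.1,0.06,-0.4535,0.0065,0.042,0,0,37.1]
}}

```text
time_s: 17.48
position: [0.492, -0.1476, 0.1027]
orientation: [[0.498, 0.867, 0.002], [0.867, -0.498, -0.001], [0.001, 0.002, -1.0]]
contact_force: [0.3, -0.5, -0.2]
width: 0.0602
```

```bash
python3 -c "
from h import *
go((.4910,-.1485,.043,60))"
```

```text
t 17.48 pos [ 0.492  -0.1476  0.1027] yaw 60.11 tilt [ 0.13 -0.03] w 0.0602 F [ 0.3 -0.5 -0.2] q7 -24.9
[-0.0013, -0.0006, 0.0597] rz 0.1
```

Emit:
{"op": "jog_arm", "data": {
  "increments": [0.06,-0.0005,0,0.03,0,0,0,0.06,-0.0005,0,0.05,0,0,0,0.06,-0.0005,0,0.059,0,0,0,0.06,-0.0005,0,0.059,0,0,0,0.02,-0.0005,0,0.059,0,0,0,0.02,-0.0005,0,0.059,0,0,0,0.02,-0.0005,0,0.059,0,0,0,0.02,-0.0005,0,0.059,0,0,0,0.02,-0.0005,0,0.059,0,0,0,0.02,-0.0005,0,0.059,0,0,0],
  "newtons": 30
}}

```text
time_s: 18.73
position: [0.4916, -0.1488, 0.0434]
orientation: [[0.499, 0.866, 0.002], [0.866, -0.499, -0.001], [0.0, 0.002, -1.0]]
contact_force: [-0.3, -0.6, 5.9]
width: 0.0277
```

```bash
python3 -c "
from h import *
go((.437,.237,.14,97.1),(.437,.237,.07,97.1),(.437,.237,.033,97.1))"
```

```text
t 18.73 pos [ 0.4916 -0.1488  0.0434] yaw 60.04 tilt [ 0.1  -0.04] w 0.0277 F [-0.3 -0.6  5.9] q7 -27.1
[0.307, -0.2398, -0.097] rz -37.1
[0.307, -0.2399, -0.027] rz -37.1
[0.307, -0.24, 0.01] rz -37.1
```

Emit:
{"op": "jog_arm", "data": {
  "increments": [0.02,0,0,-0.05,0,0,0,0.02,0,0,-0.097,0,0,0,0.02,0.307,-0.24,-0.097,0,0,-37.1,0.02,0.307,-0.24,-0.097,0,0,-37.1,0.02,0.307,-0.24,-0.097,0,0,-37.1,0.02,0.307,-0.24,-0.097,0,0,-37.1,0.02,0.307,-0.24,-0.097,0,0,-37.1,0.02,0.307,-0.24,-0.097,0,0,-37.1,0.02,0.307,-0.24,-0.097,0,0,-37.1,0.02,0.307,-0.24,-0.097,0,0,-37.1,0.02,0.307,-0.24,-0.097,0,0,-37.1,0.02,0.307,-0.24,-0.06,0,0,-37.1,0.02,0.307,-0.24,-0.03,0,0,-37.1,0.02,0.307,-0.24,-0.03,0,0,-37.1,0.02,0.307,-0.24,-0.03,0,0,-37.1,0.02,0.307,-0.24,-0.03,0,0,-37.1]
}}

```text
time_s: 20.72
position: [0.4373, 0.2374, 0.0736]
orientation: [[-0.123, 0.992, 0.003], [0.992, 0.123, 0.001], [0.0, 0.003, -1.0]]
contact_force: [-0.2, -0.1, -0.1]
width: 0.0277
```

```bash
python3 -c "
from h import *
go((.437,.237,.0334,97.1))
crop('scene',410,240,570,390,4,'bin2')"
```

```text
t 20.73 pos [0.4373 0.2374 0.0736] yaw 97.09 tilt [0.15 0.05] w 0.0277 F [-0.2 -0.1 -0.1] q7 -42.6
[-0.0003, -0.0004, 0.0402] rz -0.0
```

View pics/bin2.png

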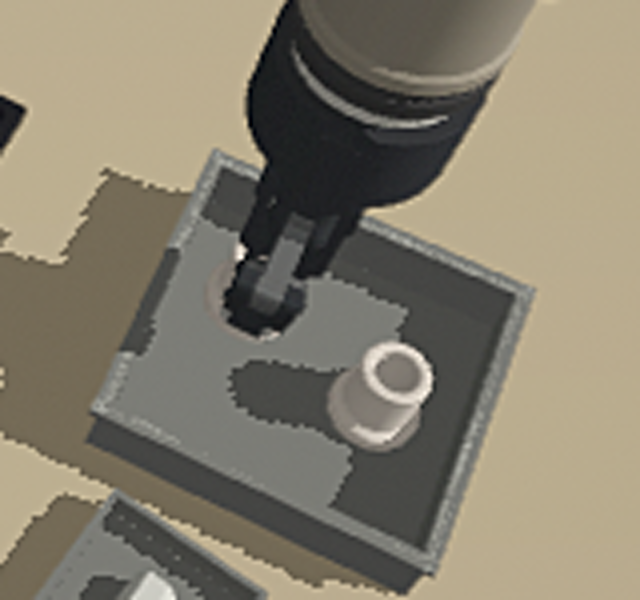

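```bash
python3 -c "
from h import *
for z in (.004,.008,.042): print(z,(proj('scene',(.429,.301,z))-[410,240])*4)
"
```

```text
0.004 [369.6 414.4]
0.008 [372.4 410. ]
0.042 [396.4 374.8]
```

Emit:
{"op": "jog_arm", "data": {
  "increments": [0.02,0,0,0.015,0,0,0,0.02,0,0,0.028,0,0,0,0.02,0,0,0.034,0,0,0,0.02,0,0,0.037,0,0,0,0.02,0,0,0.039,0,0,0,0.02,0,0,0.04,0,0,0,0.02,0,0,0.04,0,0,0,0.02,0,0,0.04,0,0,0]
}}

```text
time_s: 21.78
position: [0.436, 0.2374, 0.0333]
orientation: [[-0.124, 0.992, 0.0], [0.992, 0.124, -0.001], [-0.001, 0.0, -1.0]]
contact_force: [-3.4, -1.8, 7.8]
width: 0.0276
```

Emit:
{"op": "jog_arm", "data": {
  "increments": [0.035,0,0,0,0,0,0,0.042,0,0,0,0,0,0,0.042,0,0,0,0,0,0,0.042,0,0,-0.02,0,0,0,0.042,0,0,-0.06,0,0,0,0.05,0,0,-0.11,0,0,0,0.06,0,0,-0.11,0,0,0,0.06,0,0,-0.11,0,0,0]
}}

```text
time_s: 22.78
position: [0.4358, 0.2368, 0.1418]
orientation: [[-0.124, 0.992, -0.0], [0.992, 0.124, -0.001], [-0.001, -0.001, -1.0]]
contact_force: [-0.4, -0.4, -0.0]
width: 0.0601
```

```bash
python3 -c "
from h import *
print('dish',ray('top',478.7,265,.024))
go((.6715,.0625,.14,37),(.6715,.0625,.1,37))"
```

```text
dish [ 0.49853986 -0.35853121]
t 22.77 pos [0.4358 0.2368 0.1418] yaw 97.13 tilt [-0.03 -0.05] w 0.0601 F [-0.4 -0.4 -0. ] q7 -38.0
[-0.2022, 0.2123, 0.0018] rz 60.1
[-0.2021, 0.2123, 0.0418] rz 60.1
```

Emit:
{"op": "jog_arm", "data": {
  "increments": [0.05,-0.202,0.2123,0,0,0,60.1,0.05,-0.202,0.2123,0,0,0,60.1,0.05,-0.202,0.2123,0,0,0,60.1,0.05,-0.202,0.2123,0,0,0,60.1,0.05,-0.202,0.2123,0,0,0,60.1,0.05,-0.202,0.2123,0,0,0,60.1,0.05,-0.202,0.2123,0,0,0,60.1,0.05,-0.202,0.2123,0.041,0,0,60.1,0.05,-0.202,0.2123,0.041,0,0,60.1,0.05,-0.202,0.2123,0.041,0,0,60.1,0.05,-0.202,0.2123,0.041,0,0,60.1]
}}

```text
time_s: 24.15
position: [0.6728, 0.0636, 0.1029]
orientation: [[0.798, 0.603, 0.003], [0.603, -0.798, 0.0], [0.002, 0.001, -1.0]]
contact_force: [-0.6, -0.3, 0.4]
width: 0.0501
```

```bash
python3 -c "
from h import *
go((.6715,.0625,.044,37))
crop('scene',250,310,370,410,5,'c1')"
```

```text
t 24.15 pos [0.6728 0.0636 0.1029] yaw 37.08 tilt [0.15 0.02] w 0.0501 F [-0.6 -0.3  0.4] q7 -70.5
[-0.0018, 0.0, 0.0589] rz 0.1
```

View pics/c1.png

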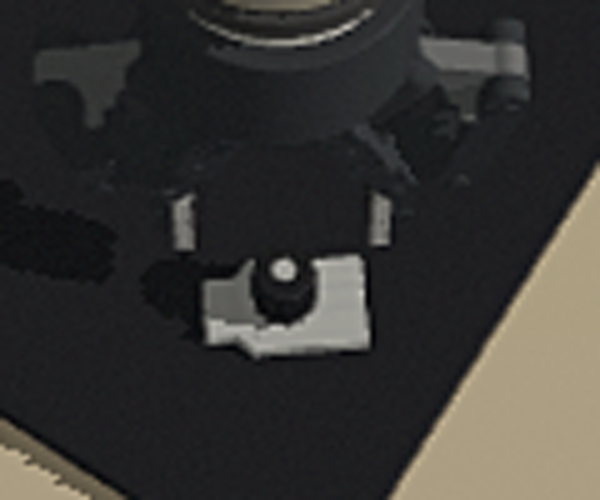

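Emit:
{"op": "jog_arm", "data": {
  "increments": [0.05,-0.001,0,0.03,0,0,0,0.05,-0.001,0,0.05,0,0,0,0.05,-0.001,0,0.057,0,0,0,0.05,-0.001,0,0.057,0,0,0,0.01,-0.001,0,0.057,0,0,0,0.01,-0.001,0,0.057,0,0,0,0.01,-0.001,0,0.057,0,0,0,0.01,-0.001,0,0.057,0,0,0,0.01,-0.001,0,0.057,0,0,0,0.01,-0.001,0,0.057,0,0,0],
  "newtons": 45
}}

```text
time_s: 25.45
position: [0.672, 0.0628, 0.0455]
orientation: [[0.798, 0.602, 0.002], [0.602, -0.798, 0.0], [0.002, 0.001, -1.0]]
contact_force: [-0.1, -0.2, 4.4]
width: 0.0183
```

```bash
python3 -c "
from h import *
x,y=.4975+.0216,-.3565+.0162
go((x,y,.14,37),(x,y,.07,37),(x,y,.034,37))"
```

```text
t 25.45 pos [0.672  0.0628 0.0455] yaw 37.04 tilt [0.12 0.01] w 0.0183 F [-0.1 -0.2  4.4] q7 -71.6
[-0.3647, 0.2298, -0.0949] rz 0.0
[-0.3648, 0.2297, -0.0249] rz 0.0
[-0.3648, 0.2296, 0.0111] rz 0.0
```

Emit:
{"op": "jog_arm", "data": {
  "increments": [0.01,0,0,-0.05,0,0,0,0.01,0,0,-0.095,0,0,0,0.01,-0.365,0.23,-0.095,0,0,0,0.01,-0.365,0.23,-0.095,0,0,0,0.01,-0.365,0.23,-0.095,0,0,0,0.01,-0.365,0.23,-0.095,0,0,0,0.01,-0.365,0.23,-0.095,0,0,0,0.01,-0.365,0.23,-0.095,0,0,0,0.01,-0.365,0.23,-0.095,0,0,0,0.01,-0.365,0.23,-0.095,0,0,0,0.01,-0.365,0.23,-0.095,0,0,0,0.01,-0.365,0.23,-0.06,0,0,0,0.01,-0.365,0.23,-0.03,0,0,0,0.01,-0.365,0.23,-0.03,0,0,0,0.01,-0.365,0.23,-0.03,0,0,0,0.01,-0.365,0.23,-0.03,0,0,0]
}}

```text
time_s: 27.45
position: [0.5197, -0.341, 0.076]
orientation: [[0.798, 0.603, 0.003], [0.603, -0.798, -0.001], [0.001, 0.003, -1.0]]
contact_force: [-1.0, -1.0, -0.7]
width: 0.0176
```

```bash
python3 -c "
from h import *
x,y=.4975+.0216,-.3565+.0162
go((x,y,.0355,37))
crop('scene',120,120,280,240,4,'dish1')"
```

```text
t 27.45 pos [ 0.5197 -0.341   0.076 ] yaw 37.09 tilt [ 0.16 -0.09] w 0.0176 F [-1.  -1.  -0.7] q7 -29.9
[-0.0001, -0.001, 0.0405] rz 0.1
```

View pics/dish1.png

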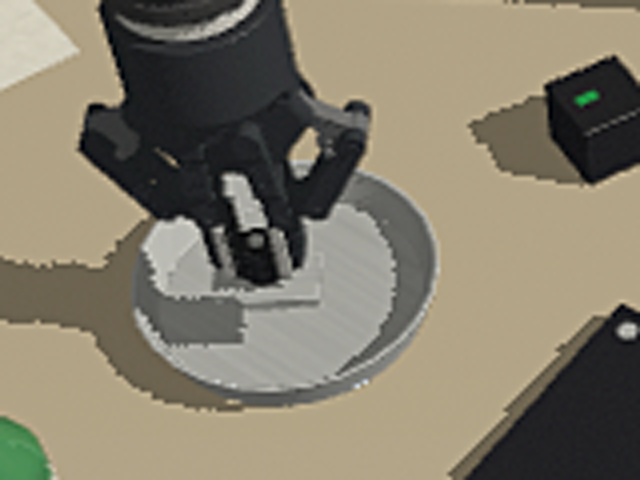

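Emit:
{"op": "jog_arm", "data": {
  "increments": [0.01,0,0,0.015,0,0,0,0.01,0,0,0.028,0,0,0,0.01,0,0,0.034,0,0,0,0.01,0,0,0.037,0,0,0,0.01,0,0,0.039,0,0,0,0.01,0,0,0.039,0,0,0,0.01,0,0,0.039,0,0,0]
}}

```text
time_s: 28.38
position: [0.5185, -0.341, 0.0355]
orientation: [[0.798, 0.602, 0.001], [0.602, -0.798, -0.0], [0.0, 0.001, -1.0]]
contact_force: [-0.2, 0.6, -0.1]
width: 0.0182
```

Emit:
{"op": "jog_arm", "data": {
  "increments": [0.01,0,0,0.001,0,0,0,0.01,0,0,0.001,0,0,0,0.01,0,0,0.001,0,0,0]
}}

```text
time_s: 28.75
position: [0.5185, -0.341, 0.0355]
orientation: [[0.798, 0.602, 0.0], [0.602, -0.798, -0.001], [0.0, 0.001, -1.0]]
contact_force: [-1.5, 2.4, 4.8]
width: 0.0183
```

Contact made; release, retreat.

Emit:
{"op": "jog_arm", "data": {
  "increments": [0.025,0,0,0.001,0,0,0,0.034,0,0,0.001,0,0,0,0.034,0,0,0.001,0,0,0,0.034,0,0,-0.02,0,0,0,0.034,0,0,-0.06,0,0,0,0.05,0,0,-0.105,0,0,0,0.05,0,0,-0.105,0,0,0,0.05,0,0,-0.105,0,0,0]
}}

```text
time_s: 29.75
position: [0.5178, -0.3407, 0.1388]
orientation: [[0.798, 0.602, -0.001], [0.602, -0.798, 0.0], [-0.0, -0.001, -1.0]]
contact_force: [-0.7, 0.6, -0.0]
width: 0.0499
```

```bash
python3 -c "
from h import *
go((.4745,.0405,.14,120.4),(.4745,.0405,.1,120.4))
imaging.grab_frame('scene');print([(np.round(d['centre'],3).tolist(),round(d['confidence'],2)) for d in imaging.landmark_of('clamp_a','scene')])
imaging.grab_frame('top');print([(np.round(d['centre'],3).tolist(),round(d['confidence'],2)) for d in imaging.landmark_of('clamp_a','top')])"
```

```text
t 29.75 pos [ 0.5178 -0.3407  0.1388] yaw 37.04 tilt [-0.05  0.02] w 0.0499 F [-0.7  0.6 -0. ] q7 -28.8
[0.1951, -0.3303, -0.0011] rz -83.4
[0.1951, -0.3303, 0.0389] rz -83.4
[([0.519, -0.339, 0.005], 0.96), ([0.473, 0.039, 0.015], 0.83)]
[([0.472, 0.039, 0.014], 0.78), ([0.517, -0.345, 0.004], 0.62)]
```

Emit:
{"op": "jog_arm", "data": {
  "increments": [0.05,0.195,-0.3303,0,0,0,-83.4,0.05,0.195,-0.3303,0,0,0,-83.4,0.05,0.195,-0.3303,0,0,0,-83.4,0.05,0.195,-0.3303,0,0,0,-83.4,0.05,0.195,-0.3303,0,0,0,-83.4,0.05,0.195,-0.3303,0,0,0,-83.4,0.05,0.195,-0.3303,0,0,0,-83.4,0.05,0.195,-0.3303,0,0,0,-83.4,0.05,0.195,-0.3303,0,0,0,-83.4,0.05,0.195,-0.3303,0.038,0,0,-83.4,0.05,0.195,-0.3303,0.038,0,0,-83.4,0.05,0.195,-0.3303,0.038,0,0,-83.4,0.05,0.195,-0.3303,0.038,0,0,-83.4]
}}

```text
time_s: 31.58
position: [0.4759, 0.0403, 0.1024]
orientation: [[-0.506, 0.863, 0.002], [0.863, 0.506, -0.0], [-0.001, 0.002, -1.0]]
contact_force: [-0.1, 0.8, 0.3]
width: 0.0501
```

```bash
python3 -c "
from h import *
go((.4743,.0403,.044,120.4))
crop('scene',300,210,420,310,5,'c2')"
```

```text
t 31.57 pos [0.4759 0.0403 0.1024] yaw 120.4 tilt [ 0.13 -0.01] w 0.0501 F [-0.1  0.8  0.3] q7 6.4
[0.0008, -0.0015, 0.0584] rz -0.0
```

View pics/c2.png

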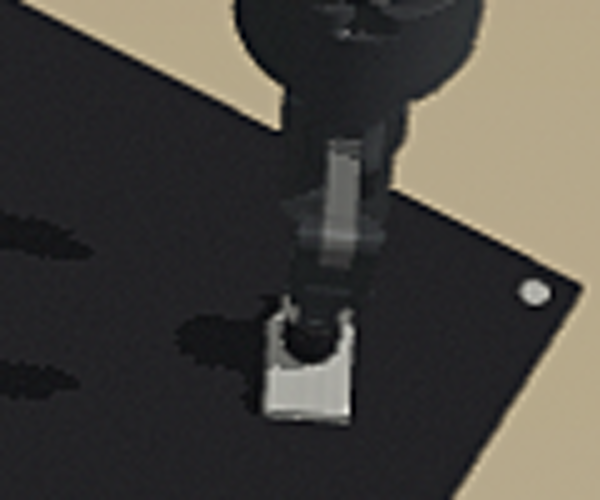

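Emit:
{"op": "jog_arm", "data": {
  "increments": [0.05,0,-0.001,0.03,0,0,0,0.05,0,-0.001,0.05,0,0,0,0.05,0,-0.001,0.0575,0,0,0,0.05,0,-0.001,0.0575,0,0,0,0.01,0,-0.001,0.0575,0,0,0,0.01,0,-0.001,0.0575,0,0,0,0.01,0,-0.001,0.0575,0,0,0,0.01,0,-0.001,0.0575,0,0,0,0.01,0,-0.001,0.0575,0,0,0,0.01,0,-0.001,0.0575,0,0,0],
  "newtons": 45
}}

```text
time_s: 32.88
position: [0.4749, 0.0398, 0.0448]
orientation: [[-0.507, 0.862, 0.002], [0.862, 0.507, -0.0], [-0.001, 0.001, -1.0]]
contact_force: [-1.7, -0.2, 6.6]
width: 0.0181
```

```bash
python3 -c "
from h import *
x,y=.4975-.0216,-.3575-.0162
go((x,y,.14,37),(x,y,.07,37),(x,y,.034,37))"
```

```text
t 32.88 pos [0.4749 0.0398 0.0448] yaw 120.44 tilt [ 0.1  -0.02] w 0.0181 F [-1.7 -0.2  6.6] q7 1.7
[-0.3571, -0.2085, -0.0951] rz 83.4
[-0.3571, -0.2086, -0.0251] rz 83.4
[-0.357, -0.2087, 0.0109] rz 83.4
```

Emit:
{"op": "jog_arm", "data": {
  "increments": [0.01,0,0,-0.05,0,0,0,0.01,0,0,-0.095,0,0,0,0.01,-0.357,-0.2087,-0.095,0,0,83.4,0.01,-0.357,-0.2087,-0.095,0,0,83.4,0.01,-0.357,-0.2087,-0.095,0,0,83.4,0.01,-0.357,-0.2087,-0.095,0,0,83.4,0.01,-0.357,-0.2087,-0.095,0,0,83.4,0.01,-0.357,-0.2087,-0.095,0,0,83.4,0.01,-0.357,-0.2087,-0.095,0,0,83.4,0.01,-0.357,-0.2087,-0.095,0,0,83.4,0.01,-0.357,-0.2087,-0.095,0,0,83.4,0.01,-0.357,-0.2087,-0.095,0,0,83.4,0.01,-0.357,-0.2087,-0.06,0,0,83.4,0.01,-0.357,-0.2087,-0.03,0,0,83.4,0.01,-0.357,-0.2087,-0.03,0,0,83.4,0.01,-0.357,-0.2087,-0.03,0,0,83.4,0.01,-0.357,-0.2087,-0.03,0,0,83.4]
}}

```text
time_s: 35.0
position: [0.4761, -0.3744, 0.0755]
orientation: [[0.798, 0.603, 0.003], [0.603, -0.798, -0.002], [0.001, 0.003, -1.0]]
contact_force: [0.4, 0.8, -0.4]
width: 0.0183
```

```bash
python3 -c "
from h import *
x,y=.4975-.0216,-.3575-.0162
go((x,y,.0348,37))
crop('scene',120,120,280,240,4,'dish2')"
```

```text
t 35.0 pos [ 0.4761 -0.3744  0.0755] yaw 37.07 tilt [ 0.15 -0.11] w 0.0183 F [ 0.4  0.8 -0.4] q7 -24.6
[0.0002, -0.0008, 0.0407] rz 0.1
```

View pics/dish2.png

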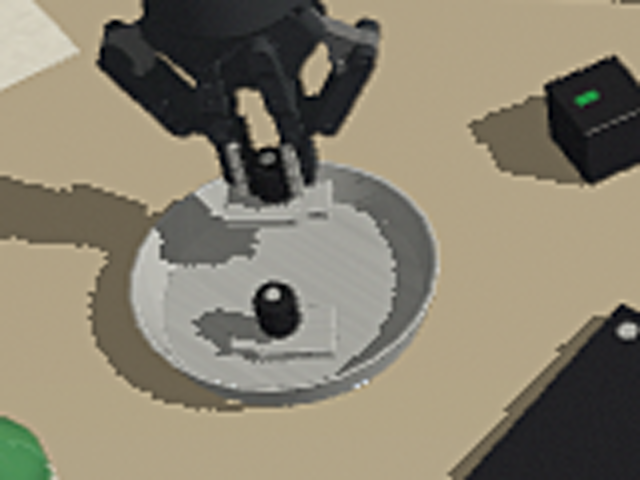

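Emit:
{"op": "jog_arm", "data": {
  "increments": [0.01,0,0,0.015,0,0,0,0.01,0,0,0.028,0,0,0,0.01,0,0,0.034,0,0,0,0.01,0,0,0.037,0,0,0,0.01,0,0,0.039,0,0,0,0.01,0,0,0.04,0,0,0,0.01,0,0,0.04,0,0,0,0.01,0,0,0.04,0,0,0]
}}

```text
time_s: 36.05
position: [0.4751, -0.3738, 0.0348]
orientation: [[0.798, 0.602, 0.0], [0.602, -0.798, -0.0], [-0.0, 0.0, -1.0]]
contact_force: [-1.6, 2.4, 5.4]
width: 0.0183
```

Contact. Release and rise straight up.

Emit:
{"op": "jog_arm", "data": {
  "increments": [0.025,0,0,0,0,0,0,0.034,0,0,0,0,0,0,0.034,0,0,0,0,0,0,0.034,0,0,-0.02,0,0,0,0.034,0,0,-0.06,0,0,0,0.05,0,0,-0.12,0,0,0,0.05,0,0,-0.18,0,0,0,0.05,-0.15,0.08,-0.22,0,0,0,0.05,-0.15,0.08,-0.22,0,0,0,0.05,-0.15,0.08,-0.22,0,0,0,0.05,-0.15,0.08,-0.22,0,0,0]
}}

```text
time_s: 37.42
position: [0.3994, -0.5335, 0.2563]
orientation: [[0.803, 0.595, 0.0], [0.595, -0.803, -0.005], [-0.003, 0.004, -1.0]]
contact_force: [0.4, 1.1, -0.3]
width: 0.0499
```

```bash
python3 -c "
from h import *
go()
for c in('top','scene'):
  cv2.imwrite(f'pics/{c}_end.png',imaging.grab_frame(c)[:,:,::-1])
  for n in('pen','socket_a','clamp_a','bottle','sensor'):print(c,n,[(np.round(d['centre'],3).tolist(),round(d['confidence'],2)) for d in imaging.landmark_of(n,c)][:3])
a=cv2.imread('pics/scene_end.png');b=cv2.imread('pics/top_end.png')
A=cv2.resize(a[120:480,90:560],None,fx=1.2,fy=1.2);B=cv2.resize(b[150:390,100:530],None,fx=564/430,fy=564/430)
cv2.imwrite('pics/end.png',np.vstack([cv2.resize(A,(400,306)),cv2.resize(B,(400,223))]))
cv2.imwrite('pics/end1.png',cv2.resize(a[120:480,90:560],None,fx=1.65,fy=1.65,interpolation=cv2.INTER_CUBIC))"
```

```text
t 37.42 pos [ 0.3994 -0.5335  0.2563] yaw 36.54 tilt [ 0.01 -0.31] w 0.0499 F [ 0.4  1.1 -0.3] q7 -6.7
top pen [([0.623, 0.258, 0.012], 0.7)]
top socket_a [([0.439, 0.237, 0.004], 0.81), ([0.426, 0.3, 0.003], 0.67)]
top clamp_a [([0.475, -0.374, 0.002], 0.91), ([0.517, -0.343, 0.004], 0.55)]
top bottle [([0.688, -0.347, -0.001], 0.72)]
top sensor [([0.314, -0.299, 0.001], 0.68)]
scene pen [([0.628, 0.26, 0.017], 0.62)]
scene socket_a [([0.427, 0.301, 0.004], 0.9), ([0.437, 0.236, 0.005], 0.61)]
scene clamp_a [([0.518, -0.341, 0.001], 0.74), ([0.478, -0.374, 0.004], 0.7)]
scene bottle [([0.689, -0.35, 0.004], 0.82), ([0.432, 0.273, -0.003], 0.56)]
scene sensor [([0.32, -0.298, 0.001], 0.61), ([0.496, -0.356, -0.002], 0.41)]
```

View pics/end1.png

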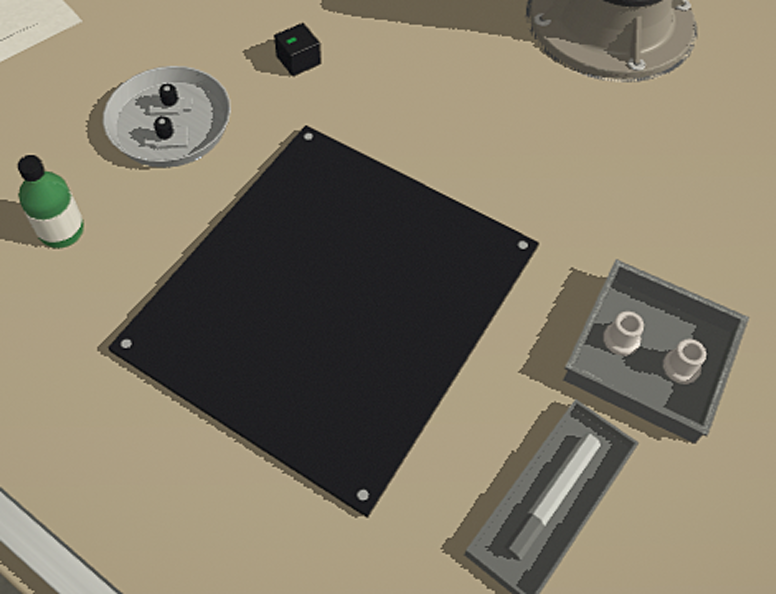

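View pics/top_end.png

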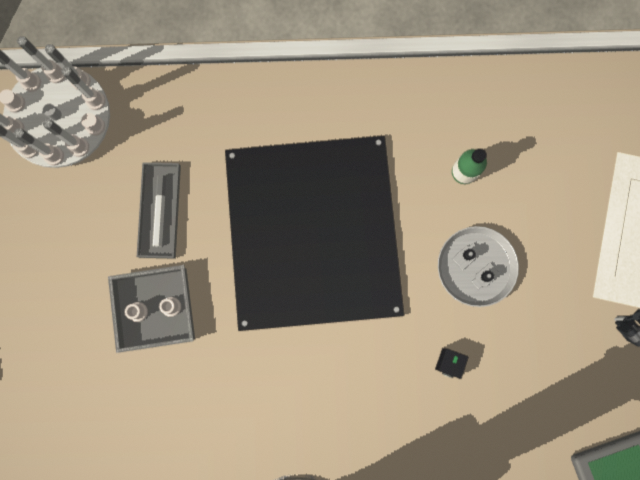

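Both views show the finished layout: pen in the tray (top image, about 158,210), sockets upright in the bin (136,311 and 170,306), clamps nut up and apart in the dish (469,254 and 488,275). The bottle and sensor have not moved, and the arm is clear.

```bash
python3 -c "
from plant import sign_off;print(sign_off())"
```

```text
the job is handed in; nothing more can be done
None
```

The board is cleared and the job is handed in, at about 38 s of the 128 s allowed. I worked in the order asked: pen into the tray, both sockets into the bin, then both clamps into the dish.

**Setting down:** the sockets and clamps were lowered until the wrist force showed contact (about 5–8 N) before I opened the fingers. For the pen I saw no contact reading. I lowered it to the height worked out from its grasp, pressed 1 mm further and released, so any drop was under about a millimetre.

**Last checks:** both cameras and the trained networks agree to within a few millimetres:
- **Pen:** flat in the tray.
- **Sockets:** both upright on the bin floor, about 65 mm apart.
- **Clamps:** both flat on the dish floor, nuts up, about 54 mm apart.
- **Bottle and sensor block:** within a few millimetres of their starting positions, both standing.

No check failed. The networks also gave a few false second hits, such as a "bottle" at the bin and a "sensor" at the dish, which the pictures rule out. The sign-off gave no verdict.

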